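# Slide a blank out over the end of the surface plate for measuring

## Robot

A 6-joint arm with a two-finger parallel gripper is mounted at the origin on the work surface. World frame = base frame: x ahead of the robot, y to its left, z up, the work surface at z = 0. Lengths are in mm, angles in degrees, forces in N, time in s.
With the tool pointing down it reaches from about 350 to 850 mm from the base axis. Payload 8.1 kg.
Tool frame: the origin (TCP) lies between the finger pads; the fingertips stand ahead of it and the grasp point (between the pads) lies 2 mm behind it (nose_length is the z of the fingertips in the tool frame, in mm); z points along the fingers, y is the direction in which the jaws open and shut (so a half turn about z gives the same grasp; the last joint's range is limited). The gripper opens to 85 mm and grips with 20 to 120 N. Pads are 22 mm wide; open, the fingers measure 114 mm over their backs; the gripper's body (76 mm by 85 mm) begins 54 mm behind the grasp point. The pads swing forward as they close: fully open they stand 13 mm farther back than shut.
Start: joints at [-76.169, 7.471, 85.268, -0, 87.261, -4.893], TCP at [192.629, -568.243, 248.292] pointing down, gripper open.
Joint ranges: [-169.43, 169.43], [-51.17, 129.36], [1.28, 143.12], [-76.62, 256.62], [0, 156.53], [-152.29, 152.29]. Speed limits (degrees/s): [136.94, 136.94, 159.86, 180, 180, 180].

## Interface

Orientations are given as [roll, pitch, yaw] about the fixed x, y, z axes, in that order (R = Rz(yaw) Ry(pitch) Rx(roll)).
In Python, from bench import * gives the robot as it stands.
- The arm moves only by the tool jog_arm, never from a script. Its argument "plan" is a list of rows, each a list of 3 entries, a list of its own where there are three numbers: the turn, a rotation vector about the tool's x, y, z in degrees, then the shift along the tool's x, y, z in m, then the gripper's target within -1 to 1 (fully open at 1, half-way at 0, shut at -1). A call has 1 to 12 rows; each row is the pose to reach, as a shift and turn from the pose commanded when the call began, along the tool's axes at that moment; what a row does not reach only later rows make up. A row lasts 1/8 s, in which the tool goes at most 62.5 mm and 10.7 degrees, less where a joint would pass 70% of its speed; a pose out of reach is approached as far as the arm can. A call with a gripper value outside its range is refused whole. The fingers move at their own pace and stop on an object; "force" is the grip in N (left out, the last holds). Time passes only in rows, so rows that repeat a pose let the fingers close. It gives the time, the measured TCP pose, the force and the opening at its end, in the units of the state.
- sense(): the state, without advancing time (a new reading comes with each control period).
- snapshot(name): name is "scene" or "top"; returns (picture, depth): 420x560x3 uint8, blue, green, red; 420x560 float32, mm along the optical axis (not along the pixel's ray), 0 where there is no reading.
- camera_info(name): a dict with "fov_y" (degrees; the focal length in pixels is half the picture's height over the tangent of half this angle, whatever the lens; pixels are square), "cx", "cy" (the principal point, pixels), "dist_coeffs" ([k1, k2, p1, p2, k3] as OpenCV has them; the pictures are not rectified), "origin" and "orientation" of the camera in the world. Camera axes: x right, y down, z forward; pixel columns grow to the right and rows downward; lengths in mm; the calibration is good to about 2 mm. A picture is of the moment at which its call begins. camera_info takes no time and is no camera call.
- hand_in(): hands the job in, once; it reports no verdict.
The state is a dict: "time": time; "joint_pos": joint angles; "qd": joint speeds; "joint_efforts": joint torques, N m; "tool_pos": TCP position; "tcp_rot": TCP orientation; "ft_force": force on the tool from outside, world axes, zero at the start; "wrist_torque": the same for the moment, N m; "finger_gap": finger opening in mm.
Only numpy, scipy, OpenCV 4.12 (cv2) and the standard library are available. Lean on these libraries where they do the work, as an engineer would, in place of code of your own. Each camera call takes 0.05 s, during which the arm holds its last target.

## Task

The flat metal blank lying on the surface plate is to be measured at its end. With the fingers, push it back flush against the clamped straightedge and along it, until about a third of its length overhangs the end of the surface plate on the side where the micrometer stands, and leave it lying flat there. Only push it, never lift or tip it, and do not disturb the micrometer or the other things standing around.

Things in the scene. Friction and masses are not known exactly. Their poses are not given: they have to be found in the camera images.
- surface_plate: Heavy dark cast-iron surface plate, fixed: 220 mm (its x) by 320 mm (its y), smooth level rimless top 60 mm above the bench. Origin: centre of its footprint at bench height, z up. Its two ends, at y = +160 and -160 mm, are open; a low carrying handle sits under the top at each.
- straightedge (a point): Ground steel straightedge clamped on the plate along its far (+x) side, immovable: 300 mm long (y), 25 mm wide, 18 mm high. This point: middle of the lower edge of its working face, on the plate's top, at x = +65 mm, y = 0 of the surface plate; axes as the plate's; the face looks to -x. Its two small clamps stay at x above +70 mm and reach 28 mm above the plate's top.
- blank: The work: a plain flat bright metal blank, 60 mm (its x) by 150 mm (its y) by 5 mm thick, about 0.35 kg, loose. It starts wholly on the plate's top, a little short of the straightedge and slightly askew. Origin: centre of its underside, z up. Its long +x side goes against the straightedge (origin then at x = +35 mm of the surface plate). It slides with ordinary dry friction.
- micrometer: Bystander: grey outside micrometer in a dark iron bench stand, base 100 mm (its x) by 60 mm (its y), about 105 mm tall, 0.95 kg, loose on the bench beyond one end of the surface plate, at +y or -y of it; over this end the blank is to overhang. Origin: centre of the underside of its base.
- sleeve: Bystander: a loose round steel taper sleeve with a collar, 60 mm across, 122 mm tall, standing on the bench beyond the other end of the surface plate. Origin: centre of its underside.
- vblock: Bystander: a loose steel V-block, 45 by 70 mm and 42 mm tall, on the bench between the robot and the surface plate. Origin: centre of its underside.
Things that resemble listed ones, but are neither listed nor needed, are in the scene too. Leave any blue, green or yellow look-alike of the blank alone.

How it is judged (in metres and radians):
At the end, for the whole second after the job is handed in: The blank rests flat on the surface plate, overhanging the end on the micrometer's side by 35 to 65 mm (a third of its length is 50 mm), its long side within 5 mm of the straightedge and within 4 degrees of parallel to it, at rest (((y of micrometer in the frame of surface_plate above 0 m and y of blank in the frame of surface_plate between 0.12 and 0.15 m) or (y of micrometer in the frame of surface_plate below 0 m and y of blank in the frame of surface_plate between -0.15 and -0.12 m)) and x of blank in the frame of surface_plate above 0.03 m and angle between the y axis of blank and the y axis of surface_plate, either way round below 0.07 rad and z of blank in the frame of surface_plate between 0.0575 and 0.0625 m and angle between blank's own z axis and vertical below 0.03 rad and linear speed of blank below 0.01 m/s); the robot touches nothing.
It fails at once if the blank is lifted off the surface plate or pushed off it (z of blank in the frame of surface_plate above 0.067 m or z of blank in the frame of surface_plate below 0.053 m).
It fails at once if the blank is tipped (angle between blank's own z axis and vertical above 0.12 rad).
It fails at once if the micrometer is disturbed (moved by more than 15 mm) (distance of micrometer from where it was at the start of the episode above 0.015 m).
It fails at once if the sleeve is disturbed (moved by more than 15 mm) (distance of sleeve from where it was at the start of the episode above 0.015 m).
It fails at once if the V-block is disturbed (moved by more than 15 mm) (distance of vblock from where it was at the start of the episode above 0.015 m).
It also fails if it takes over 58 s, if anything falls off the work surface, if the arm or the gripper's body presses on something with over 40 N, if the wrist force passes 120 N, or if a joint passes its speed limit or range.

## Working session

There is one attempt and no reset: what is moved stays moved. The work goes in short steps, Python scripts to look and compute and a tool call to move; the robot and the scene stay as the last step left them, time stands still between calls to the robot, and variables do not carry over. Pictures are saved under pics/ and viewed, and the job is handed in when it is done.

Besides the shell and the picture viewer there is one more tool, called as name(argument=value, ...) on one line, values as JSON. jog_arm: Moves the arm, as the interface text tells. Its arguments: {"type":"object","properties":{"plan":{"type":"array","items":{"type":"array"}},"force":{"type":"number"}},"required":["plan"]}

```bash
ls; mkdir -p pics
cat > h.py <<'E'
from bench import *
import numpy as np, cv2
from scipy.spatial.transform import Rotation as R
def K(n):
    c=camera_info(n); f=210/np.tan(np.radians(c["fov_y"])/2)
    return c,np.array([[f,0,c["cx"]],[0,f,c["cy"]],[0,0,1]]),np.array(c["dist_coeffs"],float)
def rot(c): return R.from_euler('xyz',c["orientation"],degrees=True).as_matrix()
def xyz(n,d):
    c,k,dc=K(n); h,w=d.shape
    g=np.stack(np.meshgrid(np.arange(w),np.arange(h)),-1).reshape(-1,1,2).astype(np.float64)
    u=cv2.undistortPoints(g,k,dc).reshape(h,w,2)
    p=np.dstack([u*d[...,None],d])
    return p@rot(c).T+np.array(c["origin"])
def snap(n,t):
    im,d=snapshot(n); np.savez(f"{t}_{n}.npz",im=im,d=d); cv2.imwrite(f"pics/{t}_{n}.png",im); return im,d
E
python3 - <<'E'
from h import *
print(sense())
for n in("scene","top"):
    print(camera_info(n)); snap(n,"a")
E
```

```text
pics
{'time': 0.0, 'joint_pos': array([-7.61692535e+01,  7.51363525e+00,  8.53298003e+01,  9.57889206e-04,
        8.72632045e+01, -4.89317895e+00]), 'qd': array([ 0.07563753, -0.01033694,  0.01849467,  0.01148158, -0.00731759,
        0.12591572]), 'joint_efforts': array([ 3.36875182e-04, -5.69405580e+01, -5.00541902e+01, -2.15644295e-04,
        1.45884676e-02,  2.92682785e-05]), 'tool_pos': array([ 192.50362578, -567.72141471,  247.25478358]), 'tcp_rot': array([-1.79893830e+02, -1.00494331e-02,  1.87238696e+01]), 'ft_force': array([ 0.50387774, -0.24779608,  0.20275234]), 'wrist_torque': array([ 0.03354249, -0.01925328,  0.0400679 ]), 'finger_gap': 85.7189491641294}
{'fov_y': 54.55655567657403, 'cx': 278.6927159397883, 'cy': 212.37411980661864, 'dist_coeffs': array([0.01990112, 0.        , 0.        , 0.        , 0.        ]), 'origin': array([1210.1751422 ,  -36.56582895,  620.03379295]), 'orientation': array([-131.28008255,    1.00762306,   80.89422058])}
{'fov_y': 43.929154833252326, 'cx': 278.16262951203674, 'cy': 198.22678809620407, 'dist_coeffs': array([-0.18431165,  0.        ,  0.        ,  0.        ,  0.        ]), 'origin': array([ 337.06275509,   40.04562439, 1201.60417264]), 'orientation': array([-1.68335967e+02,  7.67188553e-02, -8.71310420e+01])}
```

View pics/a_scene.png

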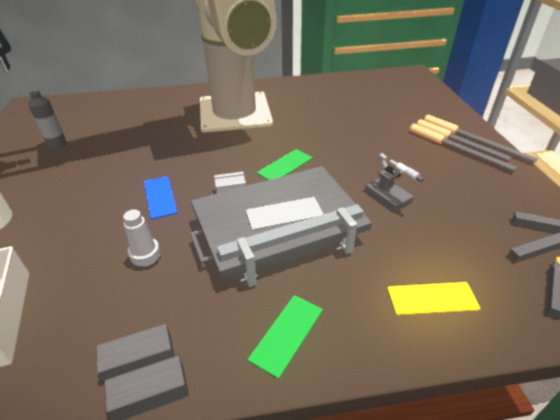

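View pics/a_top.png

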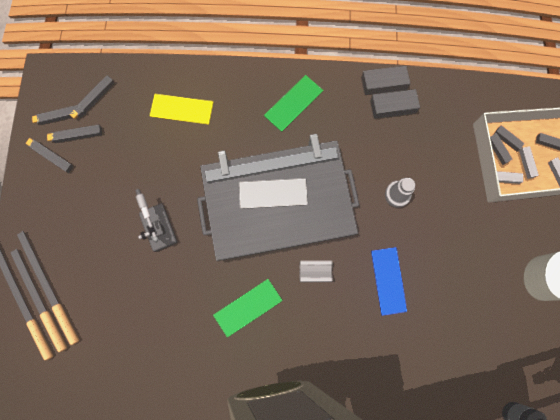

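The top view (up is +x, left is +y) shows the bright blank at (273,193) on the plate. The straightedge is at (272,163), the micrometer at (155,220), which is the +y end, the sleeve at (401,192) and the V-block at (316,270). The look-alikes are yellow (181,109), green (293,102) and (248,307), and blue (389,281). All of those lie on the bench, so the bare-metal blank on the plate is the one meant. Next I'll measure poses.

Run:
```python
from h import *
z=np.load("a_top.npz"); im,d=z["im"],z["d"]; P=xyz("top",d)
roi=np.zeros(d.shape,bool); roi[125:275,185:365]=1
Z=P[...,2]
for u,v in [(273,193),(230,230),(273,164),(220,162),(316,146),(155,225),(405,187),(316,265),(200,215),(352,190),(390,280),(250,305)]: print((u,v),P[v,u].round(1),im[v,u])
def rect(m,t):
    m=cv2.morphologyEx(m.astype(np.uint8),cv2.MORPH_OPEN,np.ones((3,3)))
    n,l,s,c=cv2.connectedComponentsWithStats(m); i=1+s[1:,4].argmax(); q=P[l==i]
    r=cv2.minAreaRect(q[:,:2].astype(np.float32)); print(t,s[i],r,'z',np.median(q[:,2])); print(cv2.boxPoints(r).round(1)); return r
bright=im.min(2)>150
rect(roi&(Z>50)&(Z<100),"plate+all")
rect(roi&bright&(Z>50)&(Z<72),"blank")
rect(roi&(Z>72)&(Z<84),"se")
g=np.zeros(d.shape,bool)
for t,(a,b,c,e) in {"mic":(185,255,125,185),"sleeve":(170,215,380,420),"vb":(255,288,295,340)}.items():
    g[:]=0; g[a:b,c:e]=1; rect(g&(Z>8),t); print('max',P[g][:,2].max())
im2=cv2.resize(im[130:290,120:430],None,fx=2.5,fy=2.5,interpolation=2); cv2.imwrite("pics/crop.png",im2)
```

```text
(273, 193) [582.4  65.4  66.2] [213 218 223]
(230, 230) [495.2 156.3  60.5] [122 121 126]
(273, 164) [646.3  68.6  77.4] [173 172 174]
(220, 162) [642.4 186.4  87.5] [176 178 183]
(316, 146) [690.5 -25.6  86.2] [179 181 186]
(155, 225) [496.9 324.8  64.3] [90 90 94]
(405, 187) [ 598.  -218.7  121. ] [205 209 215]
(316, 265) [429.1 -38.3  37.9] [173 175 184]
(200, 215) [530.6 230.9  29. ] [108 110 113]
(352, 190) [ 606.8 -116.1   28.7] [ 99  99 107]
(390, 280) [ 404.4 -212.1    7.9] [229 119  62]
(250, 305) [333.4 105.5   3.9] [103 205  81]
plate+all [  201   134   156   126 13771] ((578.142333984375, 56.677467346191406), (237.27117919921875, 319.8583679199219), 13.914335250854492) z 61.02733117201865
[[ 424.5  183.4]
 [ 501.4 -127.1]
 [ 731.8  -70. ]
 [ 654.8  240.4]]
blank [ 239  178   68   30 1785] ((584.1775512695312, 66.96100616455078), (64.13533782958984, 152.1644744873047), 6.663355350494385) z 65.0321136240284
[[543.5 138.8]
 [561.2 -12.3]
 [624.9  -4.9]
 [607.2 146.3]]
se [ 205  147  132   35 1355] ((645.8135375976562, 73.21443176269531), (27.27230453491211, 299.03125), 13.909293174743652) z 78.17342575763769
[[596.6 215.1]
 [668.5 -75.2]
 [695.  -68.6]
 [623.1 221.6]]
mic [ 136  189   41   62 1305] ((420.06158447265625, 227.24240112304688), (398.41265869140625, 94.83214569091797), 52.69989776611328) z 24.701245004512657
[[261.6  97.5]
 [337.1  40. ]
 [578.5 357. ]
 [503.1 414.4]]
max 1201.6041726407284
sleeve [385 178  30  30 656] ((600.1826782226562, -220.71878051757812), (57.89668655395508, 49.375755310058594), 46.801353454589844) z 75.59270449964686
[[ 562.4 -224.9]
 [ 598.4 -258.7]
 [ 638.  -216.5]
 [ 602.  -182.7]]
max 1201.6041726407284
vb [300 261  32  21 641] ((400.2554016113281, -8.163154602050781), (67.4242935180664, 143.95684814453125), 27.56377601623535) z 34.67916782918337
[[337.1  40. ]
 [403.7 -87.6]
 [463.4 -56.4]
 [396.8  71.2]]
max 1201.6041726407284
```

View pics/crop.png

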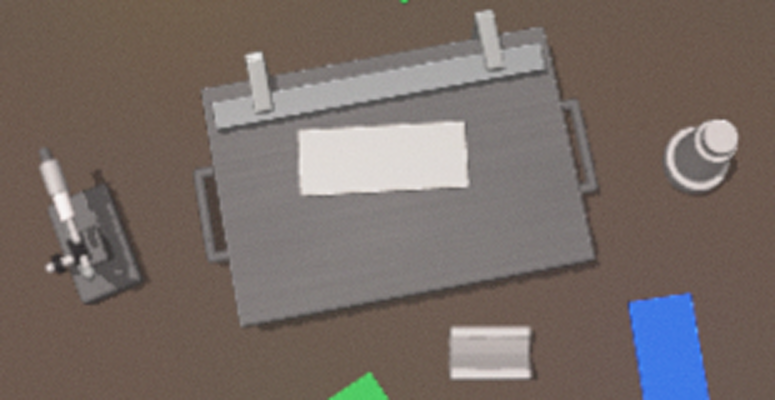

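The target pose in the plate frame is x=35, y=+135. I estimate the plate centre at about (570.6, 54.6) with yaw 13.9°. The blank is at plate (16, 9), turned -7°. My plan is a two-finger push in +x until flush, then a push in +y, then a final re-seat in +x.

```bash
cat >> h.py <<'E'
C=np.array([570.6,54.6]); A=np.radians(13.9); EX=np.array([np.cos(A),np.sin(A)]); EY=np.array([-EX[1],EX[0]])
def w(px,py): return C+px*EX+py*EY
def pl(p): p=np.array(p[:2])-C; return np.array([p@EX,p@EY])
def go(px,py,z,yaw):
    s=sense(); r0=R.from_euler('xyz',s["tcp_rot"],degrees=True); r1=R.from_euler('xyz',[180,0,yaw],degrees=True)
    print("turn",(r0.inv()*r1).as_rotvec(degrees=True).round(2),"shift mm",r0.inv().apply(np.append(w(px,py),z)-s["tool_pos"]).round(1),"t",s["time"])
def st():
    s=sense(); print("t",round(s["time"],2),"plate xy",pl(s["tool_pos"]).round(1),"z",s["tool_pos"][2].round(1),"rot",s["tcp_rot"].round(1),"F",s["ft_force"].round(1),"gap",s["finger_gap"].round(1),"j",s["joint_pos"].round(0))
E
python3 - <<'E'
from h import *
import bench; print([n for n in dir(bench) if not n.startswith('__')])
print(getattr(bench,'nose_length',None))
go(-55,5,150,13.9)
z=np.load("a_top.npz"); P=xyz("top",z["d"]); Z=P[...,2]
m=np.zeros(Z.shape,bool); m[125:275,185:365]=1; m&=(Z>54)&(Z<68)
q=P[m][:,:2]-C; a=q@EX; b=q@EY
print("plate px",np.percentile(a,[.2,99.8]),"py",np.percentile(b,[.3,99.7]))
for n,(v0,v1,u0,u1) in {"mic":(185,255,125,185)}.items():
    q=P[v0:v1,u0:u1].reshape(-1,3); q=q[(q[:,2]>10)&(q[:,2]<200)]; q2=q[:,:2]-C
    print(n,np.percentile(q2@EX,[1,99]),np.percentile(q2@EY,[1,99]),q[:,2].max())
E
```

```text
['PlanningError', 'camera_info', 'hand_in', 'nose_length', 'sense', 'snapshot']
17.0
turn [-0.1  -0.01  4.82] shift mm [ 503.5 -477.5   98.2] t 0.1
plate px [-110.01708095  110.48084076] py [-158.03288579  158.72352907]
mic [-53.71351617  67.22698372] [248.39131965 319.6871347 ] 107.87174546966139
```

jog_arm(plan=[[[0,0,4.8],[0.05,-0.05,0],1],[[0,0,4.8],[0.504,-0.478,0.098],1],[[0,0,4.8],[0.504,-0.478,0.098],1],[[0,0,4.8],[0.504,-0.478,0.098],1],[[0,0,4.8],[0.504,-0.478,0.098],1],[[0,0,4.8],[0.504,-0.478,0.098],1],[[0,0,4.8],[0.504,-0.478,0.098],1],[[0,0,4.8],[0.504,-0.478,0.098],1],[[0,0,4.8],[0.504,-0.478,0.098],1],[[0,0,4.8],[0.504,-0.478,0.098],1],[[0,0,4.8],[0.504,-0.478,0.098],1],[[0,0,4.8],[0.504,-0.478,0.098],1]])

```text
time: 1.6
tool_pos: [516.6, 49.5, 149.0]
tcp_rot: [-179.9, 0.1, 14.1]
ft_force: [-0.2, -0.0, 0.5]
finger_gap: 85.4
```

jog_arm(plan=[[[0,0,0],[0,0,0],1],[[0,0,0],[0,0,0],1],[[0,0,0],[0,0,0],1],[[0,0,0],[0,0,0],1]])

```text
time: 2.1
tool_pos: [516.5, 45.2, 150.7]
tcp_rot: [180.0, -0.0, 13.8]
ft_force: [-0.6, 0.2, 0.8]
finger_gap: 85.3
```

Run:
```python
from h import *
st(); go(-55,5,85,13.9)
im,d=snap("scene","b"); P=xyz("scene",d)
im2=cv2.resize(im[100:300,150:420],None,fx=2.5,fy=2.5); cv2.imwrite("pics/bcrop.png",im2)
```

```text
Traceback (most recent call last):
  File "h.py", line 23, in st
    s=sense(); print("t",round(s["time"],2),"plate xy",pl(s["tool_pos"]).round(1),"z",s["tool_pos"][2].round(1),"rot",s["tcp_rot"].round(1),"F",s["ft_force"].round(1),"gap",s["finger_gap"].round(1),"j",s["joint_pos"].round(0))
                                                                                                                                                                             ^^^^^^^^^^^^^^^^^^^^^
AttributeError: 'float' object has no attribute 'round'
```

```bash
sed -i 's/s\["finger_gap"\].round(1)/round(s["finger_gap"],1)/' h.py
python3 - <<'E'
from h import *
st(); go(-55,5,85,13.9)
im,d=snap("scene","b"); P=xyz("scene",d)
q=P[100:260,200:380].reshape(-1,3); 
# finger tips: lowest points above the plate with z>72 near tool
c=q-np.append(w(-55,5),0); a=c[:,:2]@EX; b=c[:,:2]@EY
m=(abs(a)<14)&(abs(b)<60)&(q[:,2]>85); print(m.sum(), np.percentile(q[m][:,2],[0,1,3,5]))
im2=cv2.resize(im[60:300,150:420],None,fx=2.4,fy=2.4); cv2.imwrite("pics/bcrop.png",im2)
E
```

```text
t 2.1 plate xy [-54.8   3.9] z 150.7 rot [180.   -0.   13.8] F [-0.6  0.2  0.8] gap 85.3 j [ -1.  -1. 105.  -0.  77.  76.]
turn [ 0.01 -0.03 -0.07] shift mm [-0.3 -1.1 65.7] t 2.1
1325 [146.61216675 150.90754823 155.73903823 158.99855294]
```

View pics/bcrop.png

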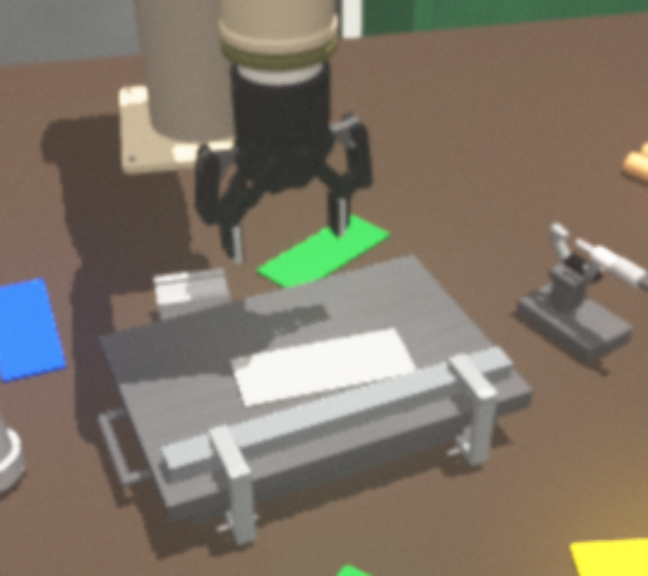

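The open fingers hover clear of the blank, just on its robot side. Depth puts the open tips about 4 mm below the TCP. I'll descend and feel for the plate.

jog_arm(plan=[[[0,0,0],[0,0,0.04],1],[[0,0,0],[0,0,0.07],1],[[0,0,0],[0,0,0.079],1],[[0,0,0],[0,0,0.081],1],[[0,0,0],[0,0,0.081],1],[[0,0,0],[0,0,0.082],1],[[0,0,0],[0,0,0.083],1],[[0,0,0],[0,0,0.083],1]])

```text
time: 3.15
tool_pos: [516.6, 46.3, 67.5]
tcp_rot: [180.0, -0.0, 13.9]
ft_force: [-0.1, 0.4, 0.6]
finger_gap: 85.2
```

jog_arm(plan=[[[0,0,0],[0,0,0.001],1],[[0,0,0],[0,0,0.001],1],[[0,0,0],[0,0,0.001],1]])

```text
time: 3.52
tool_pos: [516.5, 46.3, 66.2]
tcp_rot: [-180.0, 0.0, 13.9]
ft_force: [0.5, 0.2, 0.0]
finger_gap: 85.4
```

jog_arm(plan=[[[0,0,0],[0,0,0.001],1],[[0,0,0],[0,0,0.001],1],[[0,0,0],[0,0,0.001],1]])

```text
time: 3.9
tool_pos: [516.5, 46.2, 65.3]
tcp_rot: [-180.0, 0.0, 13.9]
ft_force: [-0.2, -0.7, 0.3]
finger_gap: 85.6
```

jog_arm(plan=[[[0,0,0],[0,0,0.0007],1],[[0,0,0],[0,0,0.0007],1],[[0,0,0],[0,0,0.0007],1]])

```text
time: 4.28
tool_pos: [516.5, 46.2, 64.6]
tcp_rot: [-180.0, 0.0, 13.9]
ft_force: [-0.2, -0.1, -0.3]
finger_gap: 85.5
```

Run:
```python
from h import *
st(); im,d=snap("scene","c"); P=xyz("scene",d)
q=P[100:260,200:380].reshape(-1,3)
c=q-np.append(w(-55,5),0); a=c[:,:2]@EX; b=c[:,:2]@EY
m=(abs(a)<14)&(abs(abs(b)-48)<12)&(q[:,2]>62.5); print(m.sum(), np.percentile(q[m][:,2],[0,1,3,5]))
im2=cv2.resize(im[100:260,180:380],None,fx=3.2,fy=3.2,interpolation=2); cv2.imwrite("pics/ccrop.png",im2)
```

```text
t 4.28 plate xy [-54.5   4.9] z 64.6 rot [-180.     0.    13.9] F [-0.2 -0.1 -0.3] gap 85.5 j [ -1.   5. 108.  -0.  67.  76.]
815 [62.95404334 65.55094357 68.93598743 71.51929444]
```

View pics/ccrop.png

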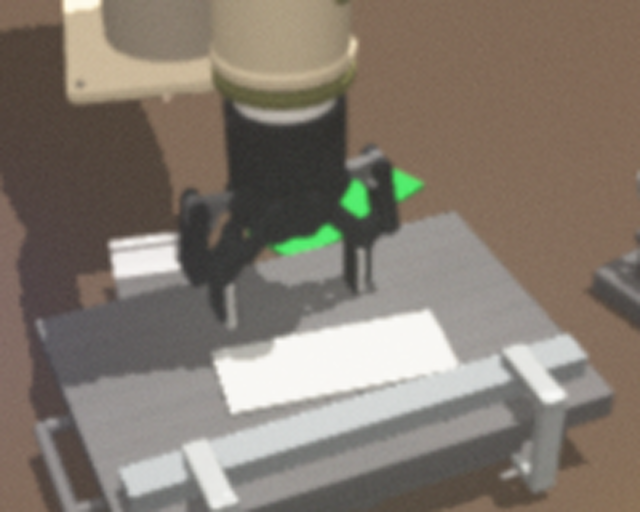

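The tips stand just above the plate behind the blank. Contact was never felt, so there's no pressing. I'll push in +x slowly.

jog_arm(plan=[[[0,0,0],[0.006,0,0],1],[[0,0,0],[0.012,0,0],1],[[0,0,0],[0.016,0,0],1],[[0,0,0],[0.02,0,0],1],[[0,0,0],[0.024,0,0],1],[[0,0,0],[0.028,0,0],1],[[0,0,0],[0.031,0,0],1],[[0,0,0],[0.034,0,0],1],[[0,0,0],[0.037,0,0],1],[[0,0,0],[0.04,0,0],1],[[0,0,0],[0.042,0,0],1],[[0,0,0],[0.042,0,0],1]])

```text
time: 5.82
tool_pos: [557.5, 56.6, 64.5]
tcp_rot: [-180.0, -0.0, 13.9]
ft_force: [-0.9, -0.8, -0.4]
finger_gap: 85.5
```

```bash
cat >> h.py <<'E'
def blank(t):
    im,d=snap("top",t); P=xyz("top",d); Z=P[...,2]
    m=np.zeros(Z.shape,bool); m[140:250,150:350]=1
    m&=(im.min(2)>150)&(Z>50)&(Z<72)
    q=P[...,:2]-C; px=q@EX; py=q@EY; m&=(px<64)
    m=cv2.morphologyEx(m.astype(np.uint8),cv2.MORPH_OPEN,np.ones((3,3)))
    n,l,s,c=cv2.connectedComponentsWithStats(m); i=1+s[1:,4].argmax()
    r=cv2.minAreaRect(np.stack([px[l==i],py[l==i]],-1).astype(np.float32)); print("blank plate",r,"ends py",np.percentile(py[l==i],[.5,99.5]),"px",np.percentile(px[l==i],[.5,99.5]),"z",np.median(Z[l==i]))
    cv2.imwrite(f"pics/{t}_crop.png",cv2.resize(im[120:280,120:400],None,fx=2.6,fy=2.6,interpolation=2))
E
python3 - <<'E'
from h import *
st(); blank("d")
E
```

```text
t 5.83 plate xy [-12.3   5.1] z 64.5 rot [-180.    -0.    13.9] F [-0.9 -0.8 -0.4] gap 85.5 j [  1.  11. 102.   0.  68.  77.]
blank plate ((22.132883071899414, 58.701446533203125), (19.02086067199707, 14.28834342956543), 74.57575988769531) ends py [49.77190833 67.12175883] px [13.46409119 31.06051619] z 65.25145478515856
```

View pics/d_crop.png

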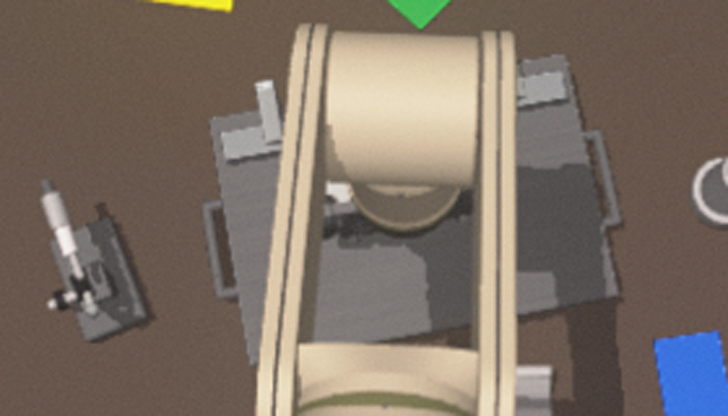

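The arm hides the blank in the top view, so I'll use the scene camera.

```bash
cat >> h.py <<'E'
def sc(t):
    im,d=snap("scene",t); P=xyz("scene",d); Z=P[...,2]
    q=P[...,:2]-C; px=q@EX; py=q@EY
    m=(im.min(2)>175)&(Z>55)&(Z<72)&(px<70)&(px>-60)&(abs(py)<230)
    m=cv2.morphologyEx(m.astype(np.uint8),cv2.MORPH_OPEN,np.ones((3,3)))
    n,l,s,c=cv2.connectedComponentsWithStats(m); i=1+s[1:,4].argmax(); k=l==i
    r=cv2.minAreaRect(np.stack([px[k],py[k]],-1).astype(np.float32)); print("blank(scene)",s[i],r,"py",np.percentile(py[k],[.5,99.5]),"px",np.percentile(px[k],[.5,99.5]),"z",np.median(Z[k]))
    cv2.imwrite(f"pics/{t}_crop.png",cv2.resize(im[110:280,180:430],None,fx=3,fy=3,interpolation=2))
E
python3 - <<'E'
from h import *
sc("d2")
E
```

```text
blank(scene) [ 255  198   72   35 1055] ((23.67311668395996, 14.582618713378906), (62.8544921875, 157.06883239746094), 0.5148881673812866) py [-62.47718373  91.25916487] px [-6.7512738  54.23874702] z 64.28339543941581
```

View pics/d2_crop.png

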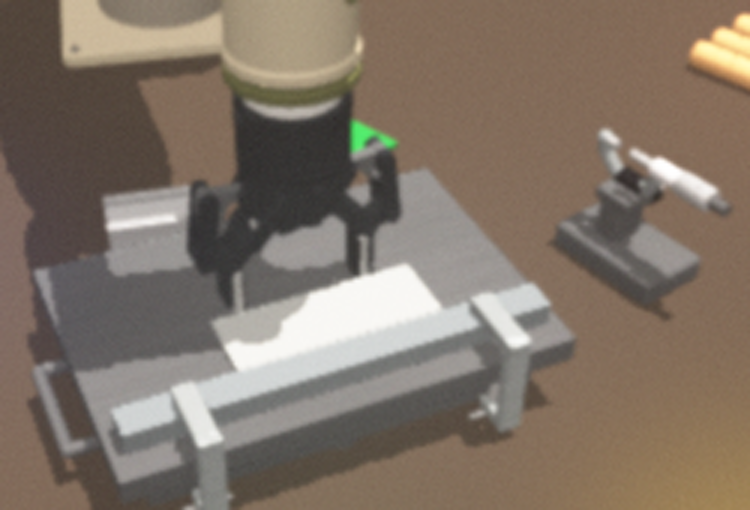

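The blank is squared to the fingers with about 9 mm left to the straightedge. I'll continue until the force rises.

jog_arm(plan=[[[0,0,0],[0.002,0,0],1],[[0,0,0],[0.004,0,0],1],[[0,0,0],[0.006,0,0],1],[[0,0,0],[0.008,0,0],1],[[0,0,0],[0.008,0,0],1]])

```text
time: 6.55
tool_pos: [563.6, 58.0, 64.3]
tcp_rot: [-180.0, 0.2, 13.9]
ft_force: [-11.0, -3.0, 6.8]
finger_gap: 85.6
```

jog_arm(plan=[[[0,0,0],[0.001,0,0],1],[[0,0,0],[0.002,0,0],1],[[0,0,0],[0.002,0,0],1]])

```text
time: 6.92
tool_pos: [563.9, 58.1, 64.2]
tcp_rot: [-180.0, 0.4, 13.9]
ft_force: [-21.1, -4.1, 14.9]
finger_gap: 85.4
```

jog_arm(plan=[[[0,0,0],[0.001,0,0],1],[[0,0,0],[0.002,0,0],1],[[0,0,0],[0.002,0,0],1]])

```text
time: 7.3
tool_pos: [564.1, 58.2, 64.0]
tcp_rot: [-180.0, 0.7, 13.9]
ft_force: [-30.4, -6.9, 22.8]
finger_gap: 85.6
```

Run:
```python
from h import *
st();sc("e")
```

```text
t 7.3 plate xy [-5.4  5. ] z 64.0 rot [-180.     0.7   13.9] F [-30.4  -6.9  22.8] gap 85.6 j [  1.  13. 100.  -0.  68.  77.]
blank(scene) [257 200  70  33 846] ((25.86747932434082, 14.64566421508789), (156.10105895996094, 57.07274627685547), 89.59904479980469) py [-61.93105178  90.56306744] px [ 0.26705046 54.0420949 ] z 64.23233543457434
```

The force rise of about 30 N shows it's flush on the straightedge. I'll back off, rise, turn 90° and go behind the blank's -y end.

jog_arm(plan=[[[0,0,0],[-0.01,0,0],1],[[0,0,0],[-0.025,0,0],1],[[0,0,0],[-0.025,0,-0.05],1],[[0,0,0],[-0.025,0,-0.06],1],[[0,0,-10],[-0.02,0.03,-0.06],-0.6],[[0,0,-20],[-0.01,0.06,-0.06],-0.6],[[0,0,-30],[0,0.09,-0.06],-0.6],[[0,0,-40],[0.01,0.1,-0.06],-0.6],[[0,0,-50],[0.02,0.1,-0.06],-0.6],[[0,0,-60],[0.035,0.1,-0.06],-0.6],[[0,0,-70],[0.035,0.1,-0.06],-0.6],[[0,0,-80],[0.035,0.1,-0.06],-0.6]])

```text
time: 8.85
tool_pos: [627.6, -29.3, 124.3]
tcp_rot: [179.9, 0.0, 94.3]
ft_force: [-0.6, 0.1, -0.2]
finger_gap: 17.5
```

jog_arm(plan=[[[0,0,-10],[0,0,0],-0.6],[[0,0,-10],[0,0,0],-0.6],[[0,0,-10],[0,0,0],-0.6],[[0,0,-10],[0,0,0],-0.6]])

```text
time: 9.35
tool_pos: [627.1, -29.4, 124.6]
tcp_rot: [180.0, 0.0, 103.8]
ft_force: [0.1, -0.1, -0.2]
finger_gap: 16.9
```

Run:
```python
from h import *
st();sc("f"); go(33,-100,80,103.9)
```

```text
t 9.35 plate xy [ 34.6 -95.1] z 124.6 rot [180.    0.  103.8] F [ 0.1 -0.1 -0.2] gap 16.9 j [ -7.  17.  88.   0.  75. -21.]
blank(scene) [ 252  199   75   34 1209] ((25.821138381958008, 14.420490264892578), (156.27537536621094, 58.438873291015625), 89.68660736083984) py [-63.01222806  90.55840174] px [-2.4250137  54.21960891] z 64.2639694030238
turn [ 0.01  0.   -0.07] shift mm [-4.9 -1.6 44.6] t 9.4
```

View pics/f_crop.png

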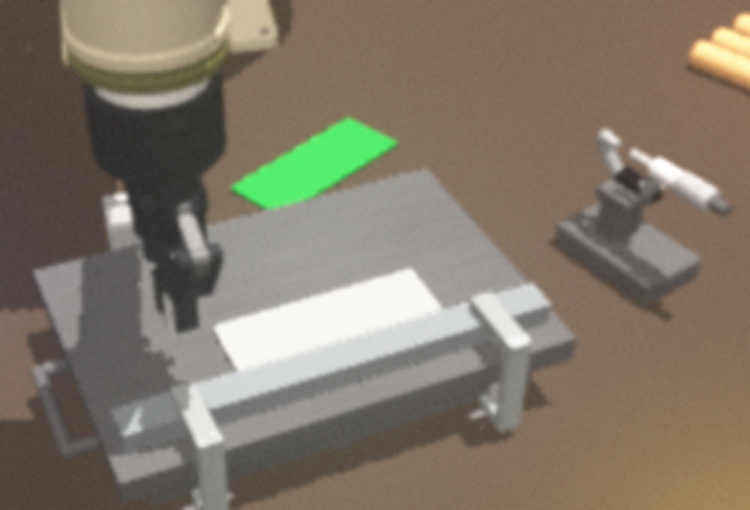

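jog_arm(plan=[[[0,0,0],[-0.004,-0.002,0.02],-0.6],[[0,0,0],[-0.004,-0.002,0.038],-0.6],[[0,0,0],[-0.004,-0.002,0.044],-0.6],[[0,0,0],[-0.004,-0.002,0.045],-0.6],[[0,0,0],[-0.004,-0.002,0.045],-0.6]])

```text
time: 10.02
tool_pos: [626.1, -33.7, 79.6]
tcp_rot: [180.0, 0.0, 103.9]
ft_force: [-0.7, -0.0, 0.2]
finger_gap: 17.3
```

jog_arm(plan=[[[0,0,0],[0,0,0.001],-0.6],[[0,0,0],[0,0,0.0015],-0.6],[[0,0,0],[0,0,0.0015],-0.6]])

```text
time: 10.4
tool_pos: [626.0, -33.7, 78.2]
tcp_rot: [180.0, 0.0, 103.9]
ft_force: [0.6, -0.4, -0.5]
finger_gap: 17.3
```

Run:
```python
from h import *
st();sc("g")
d=np.load("g_scene.npz")["d"];P=xyz("scene",d)
q=P[100:280,180:300].reshape(-1,3); c=q[:,:2]-C; a=c@EX-33; b=c@EY+99
m=(abs(a)<24)&(abs(b)<13)&(q[:,2]>62.5); print(m.sum(), np.percentile(q[m][:,2],[0,1,3,5]))
```

```text
t 10.4 plate xy [ 32.6 -99.1] z 78.2 rot [180.    0.  103.9] F [ 0.6 -0.4 -0.5] gap 17.3 j [ -8.  19.  90.   0.  71. -22.]
blank(scene) [ 253  199   74   34 1209] ((25.5063533782959, 14.454399108886719), (156.7655029296875, 58.30180358886719), 89.73348999023438) py [-62.75821488  90.92592234] px [-2.43598484 54.05686837] z 64.13103353417205
259 [64.05407131 65.10573841 67.33975848 68.59126898]
```

View pics/g_crop.png

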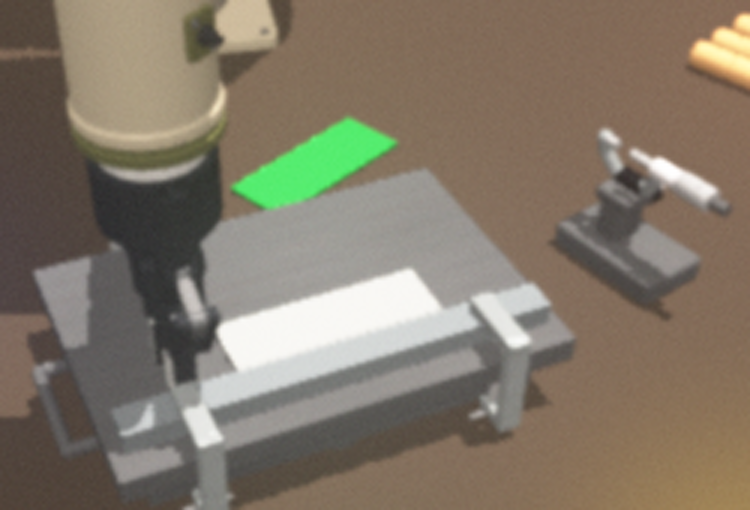

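jog_arm(plan=[[[0,0,0],[0,0,0.0007],-0.6],[[0,0,0],[0,0,0.0012],-0.6],[[0,0,0],[0,0,0.0012],-0.6]])

```text
time: 10.82
tool_pos: [626.1, -33.8, 77.3]
tcp_rot: [180.0, 0.0, 103.9]
ft_force: [-2.2, 1.3, 4.2]
finger_gap: 17.0
```

jog_arm(plan=[[[0,0,0],[0,0,0.0007],-0.6],[[0,0,0],[0,0,0.0007],-0.6]])

```text
time: 11.08
tool_pos: [626.1, -33.8, 77.3]
tcp_rot: [180.0, 0.0, 103.9]
ft_force: [-4.7, 0.7, 9.1]
finger_gap: 16.9
```

The plate was touched at TCP z=77.3. I'll raise 2 mm and push in +y.

jog_arm(plan=[[[0,0,0],[0,0,-0.0025],-0.6],[[0,0,0],[0,0,-0.0025],-0.6],[[0,0,0],[0.008,0,-0.0025],-0.6],[[0,0,0],[0.016,0,-0.0025],-0.6],[[0,0,0],[0.022,0,-0.0025],-0.6],[[0,0,0],[0.026,0,-0.0025],-0.6],[[0,0,0],[0.03,0,-0.0025],-0.6],[[0,0,0],[0.035,0,-0.0025],-0.6],[[0,0,0],[0.04,0,-0.0025],-0.6],[[0,0,0],[0.045,0,-0.0025],-0.6],[[0,0,0],[0.05,0,-0.0025],-0.6],[[0,0,0],[0.05,0,-0.0025],-0.6]])

```text
time: 12.58
tool_pos: [613.9, 15.4, 78.8]
tcp_rot: [180.0, -0.0, 103.9]
ft_force: [-0.2, -0.4, -0.4]
finger_gap: 17.1
```

Run:
```python
from h import *
st();sc("i")
```

```text
t 12.57 plate xy [ 32.6 -48.4] z 78.8 rot [180.   -0.  103.9] F [-0.2 -0.4 -0.4] gap 17.1 j [ -3.  18.  92.   0.  70. -17.]
blank(scene) [ 271  196   66   33 1042] ((25.82567024230957, 41.90010452270508), (154.18136596679688, 58.499691009521484), 89.16931915283203) py [-32.16010964 117.99622528] px [-1.97452275 54.08043326] z 64.25025495459602
```

View pics/i_crop.png

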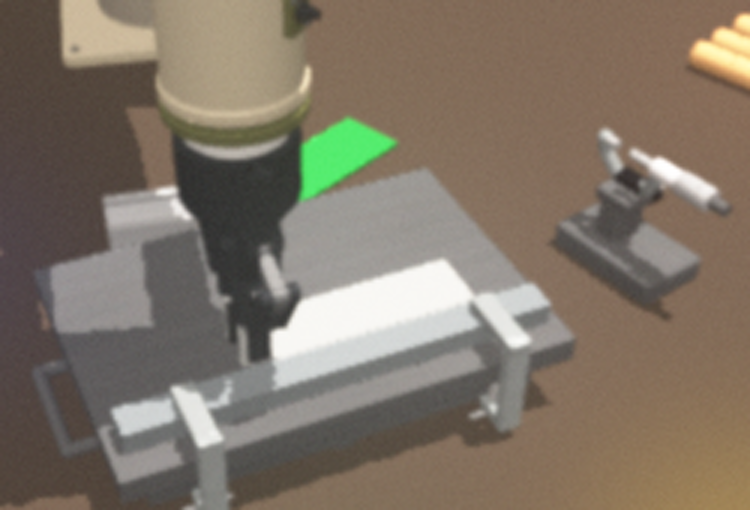

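The push works and the blank stays parallel, now at y≈41. I'll push on by about 78 mm.

jog_arm(plan=[[[0,0,0],[0.005,0,0],-0.6],[[0,0,0],[0.01,0,0],-0.6],[[0,0,0],[0.015,0,0],-0.6],[[0,0,0],[0.02,0,0],-0.6],[[0,0,0],[0.025,0,0],-0.6],[[0,0,0],[0.03,0,0],-0.6],[[0,0,0],[0.035,0,0],-0.6],[[0,0,0],[0.04,0,0],-0.6],[[0,0,0],[0.045,0,0],-0.6],[[0,0,0],[0.048,0,0],-0.6],[[0,0,0],[0.05,0,0],-0.6],[[0,0,0],[0.05,0,0],-0.6]])

```text
time: 14.12
tool_pos: [601.9, 63.6, 78.7]
tcp_rot: [180.0, -0.0, 103.9]
ft_force: [0.8, -2.2, 0.8]
finger_gap: 16.9
```

Run:
```python
from h import *
st();sc("j")
```

```text
t 14.12 plate xy [32.5  1.2] z 78.7 rot [180.   -0.  103.9] F [ 0.8 -2.2  0.8] gap 16.9 j [  1.  16.  94.   0.  70. -13.]
blank(scene) [294 191  63  32 939] ((26.13353157043457, 87.82450103759766), (57.838523864746094, 150.0855712890625), 1.9126888513565063) py [ 16.33690869 161.12833396] px [-1.55184857 54.20881043] z 64.21998278511944
```

View pics/j_crop.png

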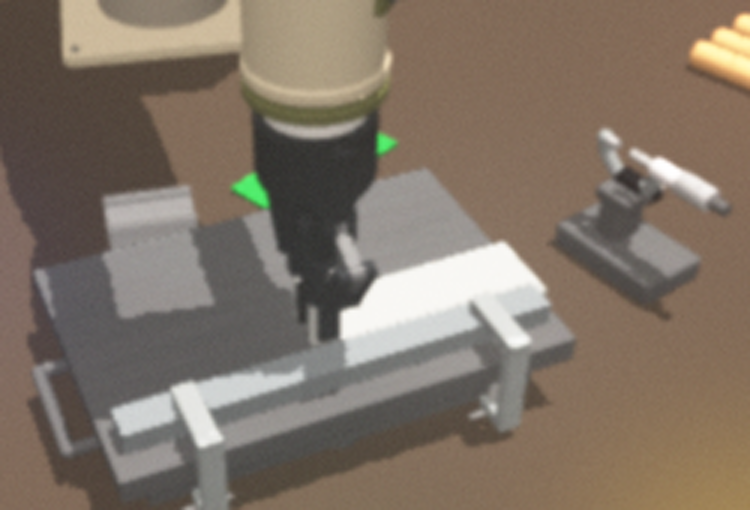

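jog_arm(plan=[[[0,0,0],[0.005,0,0],-0.6],[[0,0,0],[0.01,0,0],-0.6],[[0,0,0],[0.015,0,0],-0.6],[[0,0,0],[0.02,0,0],-0.6],[[0,0,0],[0.025,0,0],-0.6],[[0,0,0],[0.03,0,0],-0.6],[[0,0,0],[0.034,0,0],-0.6],[[0,0,0],[0.038,0,0],-0.6],[[0,0,0],[0.042,0,0],-0.6],[[0,0,0],[0.045,0,0],-0.6],[[0,0,0],[0.047,0,0],-0.6],[[0,0,0],[0.047,0,0],-0.6]])

```text
time: 15.68
tool_pos: [590.5, 109.3, 78.7]
tcp_rot: [-180.0, -0.0, 103.9]
ft_force: [0.7, -1.9, 1.9]
finger_gap: 17.2
```

Run:
```python
from h import *
st();sc("k")
```

```text
t 15.68 plate xy [32.5 48.3] z 78.7 rot [-180.    -0.   103.9] F [ 0.7 -1.9  1.9] gap 17.2 j [ 6. 16. 94.  0. 70. -8.]
blank(scene) [315 186  65  30 960] ((29.141117095947266, 137.65841674804688), (146.74664306640625, 66.18559265136719), 83.2936782836914) py [ 64.30536208 208.58038508] px [-0.25734204 66.54016596] z 64.24496178457161
```

View pics/k_crop.png

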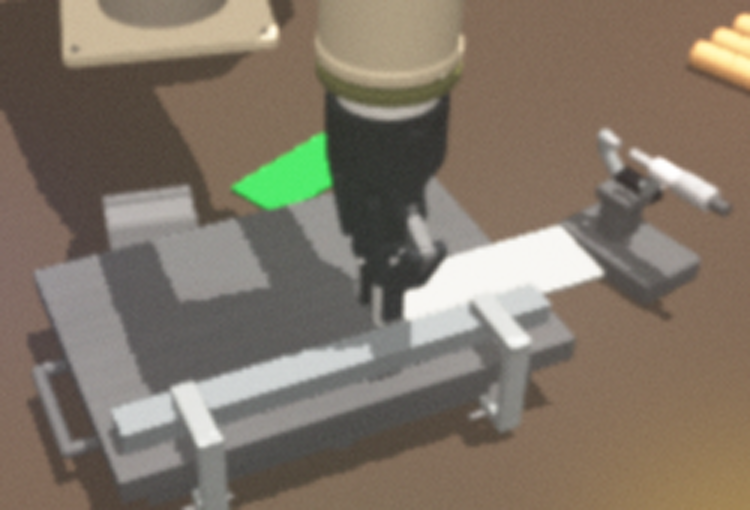

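The overhang is about 50 mm. I'll back off, rise and check from the top.

jog_arm(plan=[[[0,0,0],[-0.01,0,0],-0.6],[[0,0,0],[-0.03,0,0],-0.6],[[0,0,0],[-0.03,0,-0.05],-0.6],[[0,0,0],[-0.04,0,-0.11],-0.6],[[0,0,0],[-0.09,-0.02,-0.13],-0.6],[[0,0,0],[-0.15,-0.04,-0.13],-0.6],[[0,0,0],[-0.2,-0.06,-0.13],-0.6],[[0,0,0],[-0.25,-0.1,-0.13],-0.6],[[0,0,0],[-0.28,-0.13,-0.13],-0.6],[[0,0,0],[-0.28,-0.13,-0.13],-0.6],[[0,0,0],[-0.28,-0.13,-0.13],-0.6],[[0,0,0],[-0.28,-0.13,-0.13],-0.6]])

```text
time: 17.23
tool_pos: [532.2, -193.4, 208.6]
tcp_rot: [180.0, -0.0, 104.0]
ft_force: [-0.4, -0.7, -0.7]
finger_gap: 17.3
```

Run:
```python
from h import *
st();blank("l");sc("l2")
```

```text
t 17.23 plate xy [ -96.8 -231.5] z 208.6 rot [180.  -0. 104.] F [-0.4 -0.7 -0.7] gap 17.3 j [-25.   4.  94.   0.  83. -39.]
blank plate ((34.65292739868164, 135.78208923339844), (150.47857666015625, 58.60089111328125), 89.85720825195312) ends py [ 61.41120615 209.9423729 ] px [ 5.92932739 63.65230074] z 65.27636328763697
blank(scene) [ 306  186   74   31 1135] ((29.53215980529785, 135.18446350097656), (154.2845458984375, 67.98355865478516), 83.7127914428711) py [ 59.62344098 208.16472654] px [-2.21250653 66.14782176] z 64.22182039221798
```

View pics/l_crop.png

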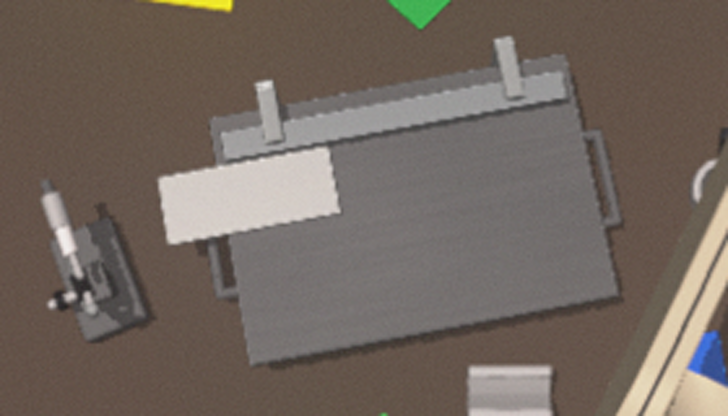

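The top view shows the blank flush along the straightedge, overhanging the +y end by about 50 mm: plate (35, 136), parallel within 0.2°. I'll check the bystanders, then hand in.

Run:
```python
from h import *
a=np.load("a_top.npz")["im"];b=np.load("l_top.npz")["im"];s0=np.load("a_scene.npz")["im"];s1=np.load("l2_scene.npz")["im"]
for t,x,y,(v0,v1,u0,u1) in [("mic",a,b,(185,255,130,180)),("vb",a,b,(257,285,297,335)),("mic s",s0,s1,(150,210,362,425)),("sleeve s",s0,s1,(208,268,122,162))]:
    p=cv2.phaseCorrelate(np.float32(cv2.cvtColor(x[v0:v1,u0:u1],6)),np.float32(cv2.cvtColor(y[v0:v1,u0:u1],6))); print(t,np.round(p[0],2),round(p[1],2))
st(); hand_in()
```

```text
mic [-0.01  0.02] 0.99
vb [0.03 0.12] 0.95
mic s [-0.07  0.18] 0.56
sleeve s [0.21 0.1 ] 0.92
t 17.32 plate xy [ -96.8 -231.3] z 208.6 rot [-180.   -0.  104.] F [ 0.7 -0.5 -0.2] gap 17.0 j [-25.   4.  94.   0.  83. -39.]
the job is handed in; nothing more can be done
```

I pushed the blank flush against the straightedge with the open fingers (about 30 N against the stop). I then pushed it along the straightedge towards the micrometer (+y) with nearly closed fingers, backed off, rose clear and handed in at 17.3 s.

**Top view at the end:** the blank is at plate x ≈ 35 mm, y ≈ 136 mm, overhanging by about 50 mm. It lies parallel within about 0.2°, with its top at z ≈ 65 mm, so it is flat on the plate.

**Bystanders:** the micrometer, V-block and sleeve shifted by at most about 0.2 pixel between the first and last pictures. The match was weaker (0.56) for the micrometer in the scene view; the top view matched at 0.99.

**Disagreement:** the scene camera's rectangle fit gave about 6° of skew and x ≈ 29.5 mm. I put this down to the straightedge hiding part of the blank's edge in that view, and trusted the unobstructed top view.

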